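Seat a turned furniture foot in the jig with its tongue to the pointer

ROBOT

A 7-joint arm with a two-finger parallel gripper is mounted at the origin on the work surface. World frame = base frame: x ahead of the robot, y to its left, z up, the work surface at z = 0. Lengths are in m, angles in rad, forces in N, time in s.
With the tool pointing down it reaches from about 0.35 to 0.9 m from the base axis. Payload 8.1 kg.
Tool frame: the origin (TCP) lies between the finger pads; the fingertips stand 17 mm ahead of it and the grasp point (between the pads) lies 2 mm behind it; z points along the fingers, y is the line along which they close (so a half turn about z gives the same grasp; the last joint's range is limited). The gripper opens to 92 mm and grips with 3 to 60 N. Pads are 19 mm wide; open, the fingers measure 130 mm over their backs; the gripper's body (75 mm by 190 mm) begins 47 mm behind the grasp point.
Start: joints at [-1.38, 0.434, 0.025, 1.573, -0.012, 1.134, -0.075], TCP at [0.181, 0.598, 0.244] pointing down, gripper open.
Joint ranges: [-2.62, 2.62], [-0.44, 2.09], [-1.27, 1.32], [0.08, 2.57], [-1.32, 4.46], [0.12, 2], [-2.74, 2.74]. Speed limits (rad/s): [2.22, 2.22, 3.01, 3.01, 3.14, 3.14, 3.14].

INTERFACE

Orientations are given as a rotation vector (axis times angle).
In Python, from cell import observe, get_image, calibration, sign_off, look_for, regions_of, landmark_of gives the robot as it stands.
- The arm moves only by the tool jog_arm, never from a script. Its argument "plan" is a list of rows, each an object with "offset": the shift along the tool's x, y, z normalised to -1 to 1, where 1 is 0.15 m, a list of three; "twist": the turn, a rotation vector about the tool's x, y, z normalised to -1 to 1, where 1 is 2 pi rad, a list of three; "fingers": the gripper command: -1 is shut, 1 is fully open, values between are in proportion. In form: [{"offset": [x, y, z], "twist": [ax, ay, az], "fingers": fingers}, ...]. A call has 1 to 20 rows; each row is the pose to reach, as a shift and turn from the pose commanded when the call began, along the tool's axes at that moment, turning the shorter way round; what a row does not reach only later rows make up. A row lasts 1/8 s, in which the tool goes at most 62.5 mm and 10.7 degrees, less where a joint would pass 70% of its speed; a pose out of reach is approached as far as the arm can. A call with a number of a shift or a turn outside -1 to 1 is refused whole. A call with a gripper value outside its range is refused whole. The fingers move at their own pace and stop on an object; "newtons" is the grip in N (left out, the last holds). Time passes only in rows, so rows that repeat a pose let the fingers close. It gives the time, the measured TCP pose, the force, the opening and the grip force at its end, in the units of the state.
- observe(): the state, without advancing time (a new reading comes with each control period).
- get_image(name): name is "side" or "top" or "wrist"; returns the picture (480x640x3 uint8, red, green, blue); there is no depth.
- calibration(name): a dict with "fov_y" (degrees; the focal length in pixels is half the picture's height over the tangent of half this angle, whatever the lens; pixels are square), "cx", "cy" (the principal point, pixels), "position" and "attitude" of the camera in the world. Camera axes: x right, y down, z forward; pixel columns grow to the right and rows downward; lengths in m; the calibration is good to about 2 mm. A picture is of the moment at which its call begins: read the wrist's pose just before it. calibration takes no time and is no camera call; for the wrist camera it gives the pose at the moment of the call.
- sign_off(): hands the job in; it is judged then, once.
Trained networks look in the newest picture that a camera, given by its name, has taken for a name from the list of things; names that differ only in an ending like _2 or _b are one class to them, and where a whole thing is asked for, a point or a joint stands for the part that bears it (a point fixed in the world has none). Each returns a list of dicts, best first, with "conf" (0 to 1); they miss things now and then, are a little off and sometimes report something else, mostly with a low value. They report only what shows in the picture. A call takes as long as a camera call. They do not tell look-alikes from the thing itself.
- look_for(thing, camera): "box" ([left, top, width, height] as shares, 0 to 1, of the picture: columns of its width, rows of its height, round what is visible of it).
- regions_of(thing, camera): "region" (480x640 bool, what is visible of it) and "box" ([left, top, width, height] as shares, 0 to 1, of the picture: columns of its width, rows of its height, round what is visible of it).
- landmark_of(thing, camera): "at" ([row, column] as shares, 0 to 1, of the picture: columns of its width, rows of its height: a listed point, or the origin of a listed thing).
The state is a dict: "clock": time; "joints": joint angles; "dq": joint speeds; "joint_efforts": joint torques, N m; "position": TCP position; "ee_rot": TCP orientation; "force": force on the tool from outside, world axes, zero at the start; "ft_torque": the same for the moment, N m; "width": opening from 0.0 (shut) to 1.0 (fully open); "gripper_force": force on a finger pad.
Only numpy, scipy, OpenCV 4.12 (cv2) and the standard library are available. Lean on these libraries where they do the work, as an engineer would, in place of code of your own. Each camera call takes 0.05 s, during which the arm holds its last target. There are 200 camera calls.

TASK

Take the tall turned wooden foot that has a tongue sticking out of its side and stand it upright in the round recess of the plywood jig, turned so that the tongue points straight at the head of the dark arrow marked on the jig. Let go of it there, and leave the other two feet (the tall one without a tongue and the short one) standing where they are.

Things in the scene. Friction and masses are not known exactly. Their poses are not given: they have to be found in the camera images.
- foot: The foot to place: turned reddish hardwood, 118 mm tall, 0.11-0.21 kg, upright. From below: round base 44 mm across, 22 mm high; belly 60 mm across, 30-62 mm up; plain round spigot 32 mm across from 76 mm up to the top, to be gripped from above in any direction. Wooden tongue 16 mm wide, 32-60 mm up, out to 60 mm from the axis. Origin: centre of underside; z up; x out through the tongue.
- jig: Fixed plywood plate 200 (its x) by 150 (y) by 18 mm, on the bench. Origin: centre of underside. Round grey-floored recess 64 mm across, 10 mm deep (floor 8 mm above the bench), centred at x = -45 mm, y = 0. Flat dark steel arrow on the top face on the centre line, x = 25 to 85 mm, its head at the recess end; the tongue must point from the recess at it, along the jig's +x.
- plain_foot: Bystander, to be left alone: a foot of the same shape, height (118 mm) and wood as the right one but without a tongue. Origin: centre of the underside, z up.
- short_foot: Bystander, to be left alone: a shorter foot, 78 mm tall, belly 60 mm and spigot 32 mm across, with a tongue like the right one's. Origin: centre of the underside, z up, x out through the tongue.
Mind the look-alikes: they are no part of the job. Several things have the shape of the jig; the one meant has the colours described above. Leave any green look-alike of the foot alone.

How it is judged:
At the end, for the whole second after the job is handed in: The tall foot with the tongue stands upright (within 6 degrees) on the floor of the recess, released and at rest, its tongue pointing at the arrow within 15 degrees; the other two feet still stand where they were (within 30 mm) (x of foot in the frame of jig between -0.06 and -0.03 m and y of foot in the frame of jig between -0.015 and 0.015 m and z of foot in the frame of jig below 0.012 m and angle between foot's own z axis and vertical below 0.1 rad and angle between the x axis of foot and the x axis of jig, either way round below 0.26 rad and x of jig in the frame of foot above 0 m and linear speed of foot below 0.02 m/s); the robot touches nothing.
It fails at once if one of the other two feet was moved more than 30 mm or tipped (distance of any of plain_foot, short_foot from where it was at the start of the episode above 0.03 m or angle between any of plain_foot, short_foot's own z axis and vertical above 0.35 rad).
It also fails if it takes over 34 s, if anything falls off the work surface, if the arm or the gripper's body presses on something with over 40 N, if the wrist force passes 120 N, or if a joint passes its speed limit or range.

## Working session

There is one attempt and no reset: what is moved stays moved. The work goes in short steps, Python scripts to look and compute and a tool call to move; the robot and the scene stay as the last step left them, time stands still between calls to the robot, and variables do not carry over. Pictures are saved under pics/ and viewed, at most 10 in all, crops included, and the job is handed in when it is done.

Besides the shell and the picture viewer there is one more tool, called after "Request:" as name([rows], argument=value, ...), one row to a line, values as JSON. jog_arm: Moves the arm, as the interface text tells. Scaled input: -1 to 1 covers 0.15 m each way for a shift and 2 pi rad each way for a turn. Its arguments: {"type":"object","properties":{"plan":{"type":"array","items":{"type":"object","properties":{"offset":{"type":"array","items":{"type":"number","minimum":-1,"maximum":1}},"twist":{"type":"array","items":{"type":"number","minimum":-1,"maximum":1}},"fingers":{"type":"number"}}}},"newtons":{"type":"number"}},"required":["plan"]}

```bash
mkdir -p pics; cat > h.py <<'E'
import numpy as np,cv2
from cell import *
from scipy.spatial.transform import Rotation as R
def cam(n):
    c=calibration(n); a=np.array(c["attitude"],float)
    M=a if a.shape==(3,3) else (R.from_rotvec(a).as_matrix() if a.size==3 else R.from_quat(a).as_matrix())
    return 240/np.tan(np.radians(c["fov_y"])/2),c["cx"],c["cy"],np.array(c["position"]),M
def ray(n,u,v,z):
    f,cx,cy,p,M=cam(n); d=M@np.array([(u-cx)/f,(v-cy)/f,1]); return p+d*(z-p[2])/d[2]
def save(n,fn): 
    im=get_image(n); cv2.imwrite("pics/"+fn,im[:,:,::-1]); return im
E
python3 - <<'E'
from h import *
o=observe(); print(o)
for n in("top","side"):
    print(calibration(n)); save(n,n+"1.png")
    for t in("foot","jig","plain_foot","short_foot"):
        print(n,t,[(round(d["conf"],2),np.round(np.array(d["at"])*[480,640]).tolist()) for d in landmark_of(t,n)],[(round(d["conf"],2),np.round(np.array(d["box"])*[640,480,640,480]).tolist()) for d in look_for(t,n)])
E
```

```text
{'clock': 0.0, 'joints': array([-1.37958722,  0.43517452,  0.02497852,  1.57407481, -0.01158519,
        1.1339892 , -0.07511939]), 'dq': array([ 0.00050112, -0.00019563,  0.0002249 , -0.0013812 , -0.00025343,
        0.00022151, -0.00023265]), 'joint_efforts': array([ 3.44634364e-04, -6.67845011e+01,  9.85089093e-01, -3.14455390e+01,
       -6.06856006e-02,  4.27905063e-02,  1.50621149e-04]), 'position': array([0.18092319, 0.59775042, 0.24298374]), 'ee_rot': array([-4.59982193e-01, -3.10766545e+00,  2.35548038e-03]), 'force': array([-0.12095564,  0.23333174,  0.76710515]), 'ft_torque': array([-0.05763248, -0.0047558 ,  0.02450431]), 'gripper_force': 0.0, 'width': 0.9976246920572214}
{'fov_y': 45.03415383765662, 'cx': 314.6779374793282, 'cy': 241.7099874505007, 'position': array([0.36258987, 0.07577866, 1.10107928]), 'attitude': array([-2.1435141 ,  2.15377758, -0.1705478 ])}
top foot [(0.91, [129.0, 160.0]), (0.86, [204.0, 174.0])] [(0.6, [136.0, 94.0, 40.0, 63.0]), (0.58, [134.0, 180.0, 54.0, 38.0])]
top jig [(0.87, [376.0, 457.0]), (0.65, [231.0, 425.0])] [(0.72, [407.0, 315.0, 108.0, 123.0]), (0.71, [374.0, 174.0, 100.0, 113.0])]
top plain_foot [(0.93, [190.0, 284.0])] [(0.91, [270.0, 162.0, 32.0, 37.0])]
top short_foot [(0.89, [286.0, 256.0])] [(0.68, [239.0, 272.0, 29.0, 48.0])]
{'fov_y': 54.0101612181454, 'cx': 332.60205432226593, 'cy': 241.3352671626683, 'position': array([ 0.4638221 , -0.72674501,  0.7296119 ]), 'attitude': array([-2.26165853,  0.11009983, -0.02387518])}
side foot [(0.88, [184.0, 407.0]), (0.78, [198.0, 359.0])] [(0.81, [387.0, 145.0, 32.0, 47.0]), (0.7, [347.0, 155.0, 21.0, 47.0])]
side jig [(0.75, [377.0, 213.0]), (0.66, [337.0, 366.0])] [(0.62, [307.0, 291.0, 117.0, 89.0])]
side plain_foot [(0.83, [246.0, 379.0])] [(0.96, [367.0, 200.0, 26.0, 49.0])]
side short_foot [(0.56, [235.0, 298.0])] [(0.79, [270.0, 205.0, 37.0, 36.0])]
```

View pics/top1.png

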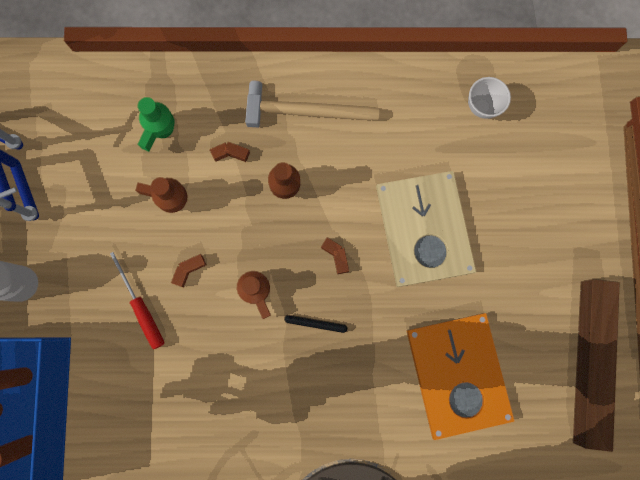

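View pics/side1.png

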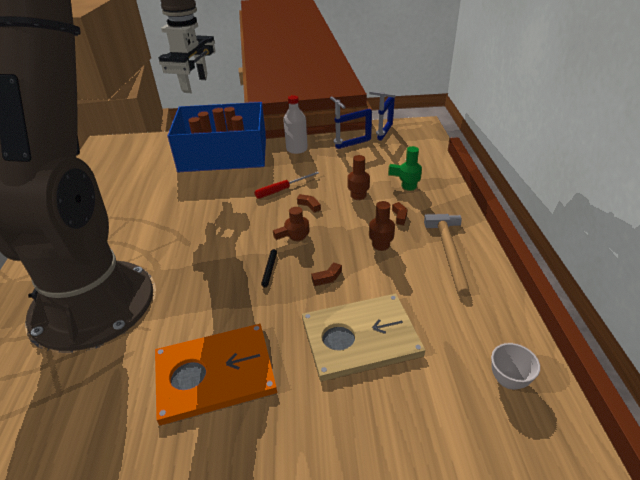

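The top view shows the target foot at about (168,194), its tongue pointing left and slightly up. The plain foot is at (284,180), the short one at (253,287) and the plywood jig at (425,230), with its recess at (430,251). The green foot and the orange jig are look-alikes.

```bash
python3 - <<'E'
from h import *
f=lambda a:np.round(a,4).tolist()
print("foot top z0",f(ray("top",174,204,0)),"side",f(ray("side",359,198,0)),"spig top",f(ray("top",161,187,.118)), f(ray("side",359,159,.118)))
print("plain",f(ray("top",284,190,0)),"short",f(ray("top",256,286,0)))
im=cv2.imread("pics/top1.png")
# jig outline from network mask, recess & arrow by threshold inside
get_image("top")
for d in regions_of("jig","top"):
    m=d["region"].astype(np.uint8); c=max(cv2.findContours(m,0,2)[0],key=cv2.contourArea)
    b=cv2.boxPoints(cv2.minAreaRect(c)); print(d["conf"],f(b),[f(ray("top",u,v,.018)[:2]) for u,v in b])
    x,y,w,h=cv2.boundingRect(c)
    g=im[y:y+h,x:x+w].max(2); hsv=cv2.cvtColor(im[y:y+h,x:x+w],cv2.COLOR_BGR2HSV)
    t=((hsv[:,:,1]<90)&(hsv[:,:,2]<140)).astype(np.uint8)
    n,l,s,ce=cv2.connectedComponentsWithStats(t)
    for i in range(1,n):
        if s[i,4]>60: 
            p=np.argwhere(l==i)[:,::-1]+[x,y]; print(s[i].tolist(),f(ce[i]+[x,y]),f(ray("top",*(ce[i]+[x,y]),.018)))
            if s[i,4]<400:
                P=np.array([ray("top",*q,.018)[:2] for q in p]);u,sv,vt=np.linalg.svd(P-P.mean(0));print("dir",vt[0],np.degrees(np.arctan2(vt[0][1],vt[0][0])))
big=cv2.resize(im[160:230,120:320],None,fx=4,fy=4,interpolation=2); cv2.imwrite("pics/c1.png",big)
for d in regions_of("foot","top"):
    m=d["region"]; p=np.argwhere(m); print(d["conf"],p.mean(0),d["box"])
f0,cx,cy,p,M=cam("wrist"); print(p,M)
E
```

```text
foot top z0 [0.6025, 0.3367, 0.0] side [0.6138, 0.3245, 0.0] spig top [0.607, 0.3322, 0.118] [0.6125, 0.3291, 0.118]
plain [0.6296, 0.1237, 0.0] short [0.4429, 0.1765, 0.0]
0.87 [[405.6910095214844, 330.5075988769531], [486.91241455078125, 310.7510070800781], [513.719970703125, 420.9599914550781], [432.49859619140625, 440.71661376953125]] [[0.3578, -0.1029], [0.3934, -0.2556], [0.1946, -0.2945], [0.1612, -0.1457]]
[39, 16, 18, 33, 155] [454.1226, 350.3419] [0.3212, -0.1913, 0.018]
dir [-0.97380213 -0.22739705] -166.85612674828744
[43, 69, 32, 34, 886] [465.5135, 399.5903] [0.2328, -0.2085, 0.018]
0.56 [[375.53851318359375, 184.6923065185547], [454.1924133300781, 168.9615936279297], [474.7308044433594, 271.6539001464844], [396.076904296875, 287.3846130371094]] [[0.6351, -0.0529], [0.6659, -0.2057], [0.4666, -0.2362], [0.4377, -0.0872]]
[35, 13, 19, 31, 165] [420.7273, 203.8242] [0.5973, -0.1387, 0.018]
dir [-0.98428825 -0.17656907] -169.83001869480995
[37, 63, 32, 33, 835] [429.6731, 251.0731] [0.506, -0.1526, 0.018]
0.89 [121.16153846 153.70230769] [0.2136, 0.1994, 0.0591, 0.1237]
0.67 [193.40932642 164.85837651] [0.2145, 0.3735, 0.0762, 0.0735]
[0.09959702 0.62271952 0.38426761] [[ 2.89677002e-01  9.09334853e-01  2.98659271e-01]
 [ 9.57124244e-01 -2.75423473e-01 -8.97501632e-02]
 [ 6.44822180e-04  3.11852588e-01 -9.50130279e-01]]
```

View pics/c1.png

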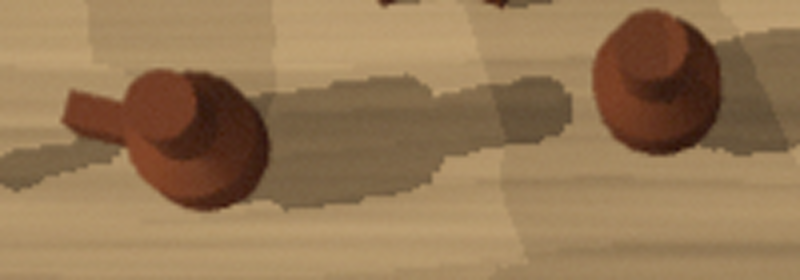

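```bash
cat >> h.py <<'E'
def go(x,y,z,yaw_deg):
    "offset & twist (normalised) to TCP at x,y,z pointing down with tool x at yaw"
    o=observe(); R0=R.from_rotvec(o["ee_rot"]); t=np.radians(yaw_deg)
    c,s=np.cos(t),np.sin(t); R1=R.from_matrix(np.array([[c,s,0],[s,-c,0],[0,0,-1]]))
    X=R0.as_matrix()[:,0]
    print("t",o["clock"],"pos",np.round(o["position"],4),"yaw",round(np.degrees(np.arctan2(X[1],X[0])),2),"offset",np.round(R0.inv().apply(np.array([x,y,z])-o["position"])/.15,3).tolist(),"twist",np.round((R0.inv()*R1).as_rotvec()/2/np.pi,4).tolist())
E
python3 - <<'E'
from h import *
a=ray("top",160.2,186.2,.118);b=ray("top",136.9,186,.06);print(a,b,np.degrees(np.arctan2(*(b-a)[1::-1])), np.linalg.norm((b-a)[:2]))
print(ray("top",160,129,0))
go(*a[:2],.24,130)
E
```

```text
[0.60844035 0.33364918 0.118     ] [0.62345664 0.39163052 0.06      ] 75.48028547180492 0.05989428182052998
[0.75390985 0.36893289 0.        ]
t 1.05 pos [0.181  0.5982 0.2437] yaw 163.16 offset [-3.238, -0.863, 0.025] twist [0.0, 0.0, 0.0921]
```

Request:
jog_arm([
  {"offset": [-0.4, -0.11, 0], "twist": [0, 0, 0], "fingers": 1},
  {"offset": [-0.8, -0.22, 0], "twist": [0, 0, 0], "fingers": 1},
  {"offset": [-1, -0.27, 0], "twist": [0, 0, 0], "fingers": 1},
])

```text
clock: 1.42
position: [0.3166, 0.5134, 0.244]
ee_rot: [0.466, 3.105, -0.001]
force: [-0.9, -0.5, -0.7]
width: 0.997
gripper_force: 0.0
```

Request:
jog_arm([
  {"offset": [-0.4, -0.11, 0], "twist": [0, 0, 0], "fingers": 1},
  {"offset": [-0.8, -0.22, 0], "twist": [0, 0, 0], "fingers": 1},
  {"offset": [-1, -0.27, 0], "twist": [0, 0, 0], "fingers": 1},
])

```text
clock: 1.8
position: [0.4483, 0.4306, 0.2439]
ee_rot: [0.467, 3.105, -0.001]
force: [-0.9, 0.1, -0.2]
width: 0.996
gripper_force: 0.0
```

Request:
jog_arm([
  {"offset": [-0.3, -0.08, 0], "twist": [0, 0, 0], "fingers": 1},
  {"offset": [-0.6, -0.16, 0], "twist": [0, 0, 0.025], "fingers": 1},
  {"offset": [-0.9, -0.24, 0], "twist": [0, 0, 0.05], "fingers": 1},
  {"offset": [-0.9, -0.24, 0], "twist": [0, 0, 0.075], "fingers": 1},
  {"offset": [-0.9, -0.24, 0], "twist": [0, 0, 0.092], "fingers": 1},
  {"offset": [-0.9, -0.24, 0], "twist": [0, 0, 0.092], "fingers": 1},
])

```text
clock: 2.55
position: [0.5634, 0.3603, 0.2436]
ee_rot: [-1.326, -2.848, 0.0]
force: [-0.3, -0.4, -0.0]
width: 0.999
gripper_force: 0.0
```

```bash
python3 - <<'E'
from h import *
go(.608,.333,.24,130)
print(np.round(observe()["joints"],2))
save("wrist","w1.png"); f,cx,cy,p,M=cam("wrist")
def proj(P): q=M.T@(np.array(P)-p); return np.round([cx+f*q[0]/q[2],cy+f*q[1]/q[2]],1)
print("expect top",proj([.6084,.3336,.118]),"tip",proj([.6235,.3916,.06]))
E
```

```text
t 2.55 pos [0.5634 0.3603 0.2436] yaw 130.09 offset [-0.331, 0.11, 0.024] twist [-0.0, 0.0, 0.0002]
[-0.82  0.51  0.27  1.47 -0.14  1.18  0.17]
expect top [345.9 300.4] tip [400.3 232.8]
```

View pics/w1.png

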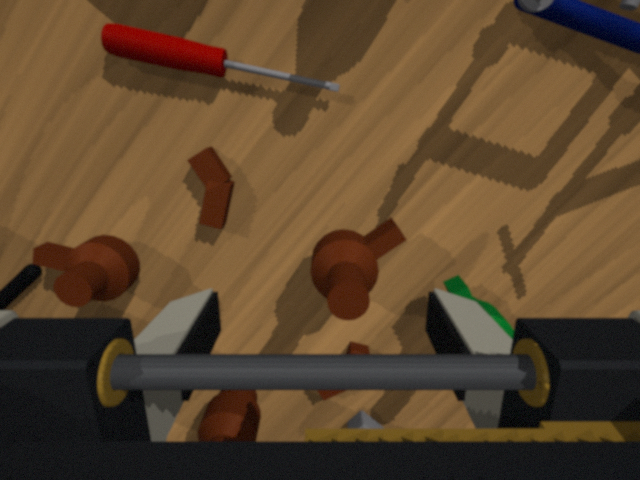

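The wrist view has the spigot top at (348,300) and the tongue tip at (398,232), within about 2 px of the prediction. So I'll descend and grip.

Request:
jog_arm([
  {"offset": [-0.17, 0.05, 0], "twist": [0, 0, 0], "fingers": 1},
  {"offset": [-0.33, 0.11, 0], "twist": [0, 0, 0], "fingers": 1},
  {"offset": [-0.33, 0.11, 0.25], "twist": [0, 0, 0], "fingers": 1},
  {"offset": [-0.33, 0.11, 0.5], "twist": [0, 0, 0], "fingers": 1},
  {"offset": [-0.33, 0.11, 0.75], "twist": [0, 0, 0], "fingers": 1},
  {"offset": [-0.33, 0.11, 0.88], "twist": [0, 0, 0], "fingers": 1},
  {"offset": [-0.33, 0.11, 0.96], "twist": [0, 0, 0], "fingers": 1},
  {"offset": [-0.33, 0.11, 0.96], "twist": [0, 0, 0], "fingers": 0},
  {"offset": [-0.33, 0.11, 0.96], "twist": [0, 0, 0], "fingers": -1},
  {"offset": [-0.33, 0.11, 0.96], "twist": [0, 0, 0], "fingers": -1},
  {"offset": [-0.33, 0.11, 0.96], "twist": [0, 0, 0], "fingers": -1},
  {"offset": [-0.33, 0.11, 0.96], "twist": [0, 0, 0], "fingers": -1},
  {"offset": [-0.33, 0.11, 0.96], "twist": [0, 0, 0], "fingers": -1},
  {"offset": [-0.33, 0.11, 0.96], "twist": [0, 0, 0], "fingers": -1},
], newtons=30)

```text
clock: 4.35
position: [0.6079, 0.333, 0.0997]
ee_rot: [1.327, 2.848, 0.0]
force: [0.8, 1.0, 0.5]
width: 0.339
gripper_force: 29.9
```

Request:
jog_arm([
  {"offset": [0, 0, -0.1], "twist": [0, 0, 0], "fingers": -1},
  {"offset": [0, 0, -0.3], "twist": [0, 0, 0], "fingers": -1},
  {"offset": [0, 0, -0.55], "twist": [0, 0, 0], "fingers": -1},
  {"offset": [0, 0, -0.8], "twist": [0, 0, 0], "fingers": -1},
  {"offset": [0, 0, -0.97], "twist": [0, 0, 0], "fingers": -1},
  {"offset": [0, 0, -0.97], "twist": [0, 0, 0], "fingers": -1},
])

```text
clock: 5.1
position: [0.6091, 0.3333, 0.2482]
ee_rot: [1.326, 2.845, 0.006]
force: [-0.4, 0.1, -1.9]
width: 0.344
gripper_force: 29.9
```

```bash
python3 - <<'E'
from h import *
go(.5065,-.1525,.245,130-75.5+9)
print(observe()["width"],observe()["force"])
E
```

```text
t 5.1 pos [0.6091 0.3333 0.2482] yaw 130.03 offset [-2.04, -2.607, 0.011] twist [0.0007, -0.0003, 0.1848]
0.34446446602594816 [-0.37636622  0.12512915 -1.8809855 ]
```

Request:
jog_arm([
  {"offset": [-0.1, -0.13, 0], "twist": [0, 0, 0], "fingers": -1},
  {"offset": [-0.26, -0.33, 0], "twist": [0, 0, 0], "fingers": -1},
  {"offset": [-0.47, -0.6, 0], "twist": [0, 0, 0], "fingers": -1},
  {"offset": [-0.68, -0.87, 0], "twist": [0, 0, 0], "fingers": -1},
])

```text
clock: 5.6
position: [0.5724, 0.1692, 0.2438]
ee_rot: [-1.326, -2.847, 0.003]
force: [0.5, -0.9, -1.9]
width: 0.346
gripper_force: 29.9
```

Request:
jog_arm([
  {"offset": [-0.21, -0.27, 0], "twist": [0, 0, 0], "fingers": -1},
  {"offset": [-0.42, -0.54, 0], "twist": [0, 0, 0], "fingers": -1},
  {"offset": [-0.68, -0.87, 0], "twist": [0, 0, 0], "fingers": -1},
])

```text
clock: 5.98
position: [0.5383, 0.0085, 0.2441]
ee_rot: [-1.324, -2.847, 0.001]
force: [1.3, -0.9, -2.6]
width: 0.343
gripper_force: 29.9
```

Request:
jog_arm([
  {"offset": [-0.21, -0.27, 0], "twist": [0, 0, 0.01], "fingers": -1},
  {"offset": [-0.42, -0.54, 0], "twist": [0, 0, 0.03], "fingers": -1},
  {"offset": [-0.6, -0.77, 0], "twist": [0, 0, 0.05], "fingers": -1},
  {"offset": [-0.68, -0.87, 0], "twist": [0, 0, 0.07], "fingers": -1},
  {"offset": [-0.68, -0.87, 0], "twist": [0, 0, 0.09], "fingers": -1},
  {"offset": [-0.68, -0.87, 0], "twist": [0, 0, 0.11], "fingers": -1},
  {"offset": [-0.68, -0.87, 0], "twist": [0, 0, 0.13], "fingers": -1},
  {"offset": [-0.68, -0.87, 0], "twist": [0, 0, 0.15], "fingers": -1},
  {"offset": [-0.68, -0.87, 0], "twist": [0, 0, 0.17], "fingers": -1},
  {"offset": [-0.68, -0.87, 0], "twist": [0, 0, 0.185], "fingers": -1},
  {"offset": [-0.68, -0.87, 0], "twist": [0, 0, 0.185], "fingers": -1},
  {"offset": [-0.68, -0.87, 0], "twist": [0, 0, 0.185], "fingers": -1},
])

```text
clock: 7.48
position: [0.5048, -0.1525, 0.2447]
ee_rot: [-2.67, -1.654, 0.001]
force: [0.7, 0.5, -1.3]
width: 0.345
gripper_force: 29.9
```

```bash
python3 - <<'E'
from h import *
go(.5065,-.1525,.112,63.5)
print(observe()["width"],observe()["joints"].round(2))
im=save("wrist","w2.png"); s=get_image("side")
cv2.imwrite("pics/both.png",np.hstack([cv2.resize(im,(400,300)),s[130:430,140:540]])[:,:,::-1])
E
```

```text
t 7.475 pos [ 0.5048 -0.1525  0.2447] yaw 63.57 offset [0.005, 0.011, 0.885] twist [-0.0001, 0.0, 0.0002]
0.3449933829272818 [-0.31  0.31  0.66  1.85 -0.21  1.06 -0.04]
```

View pics/both.png

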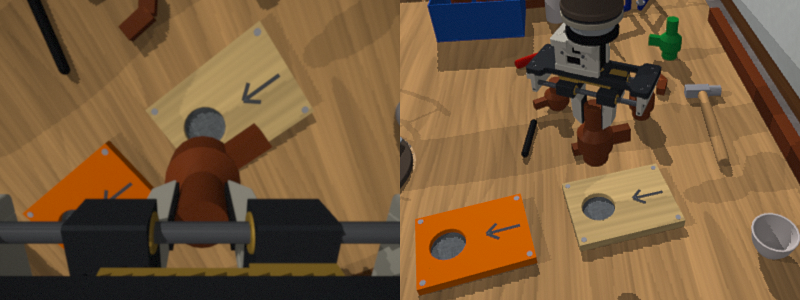

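The foot hangs upright, its tongue parallel to the arrow, above the plywood jig. Next I lower it.

Request:
jog_arm([
  {"offset": [0.005, 0.01, 0.2], "twist": [0, 0, 0], "fingers": -1},
  {"offset": [0.005, 0.01, 0.4], "twist": [0, 0, 0], "fingers": -1},
  {"offset": [0.005, 0.01, 0.6], "twist": [0, 0, 0], "fingers": -1},
  {"offset": [0.005, 0.01, 0.74], "twist": [0, 0, 0], "fingers": -1},
  {"offset": [0.005, 0.01, 0.82], "twist": [0, 0, 0], "fingers": -1},
  {"offset": [0.005, 0.01, 0.87], "twist": [0, 0, 0], "fingers": -1},
  {"offset": [0.005, 0.01, 0.89], "twist": [0, 0, 0], "fingers": -1},
  {"offset": [0.005, 0.01, 0.89], "twist": [0, 0, 0], "fingers": -1},
])

```text
clock: 8.57
position: [0.5071, -0.1528, 0.1121]
ee_rot: [2.672, 1.652, 0.001]
force: [0.3, 0.2, -1.9]
width: 0.342
gripper_force: 29.9
```

Request:
jog_arm([
  {"offset": [0, 0, 0.01], "twist": [0, 0, 0], "fingers": -1},
  {"offset": [0, 0, 0.02], "twist": [0, 0, 0], "fingers": -1},
  {"offset": [0, 0, 0.02], "twist": [0, 0, 0], "fingers": -1},
])

```text
clock: 8.95
position: [0.5069, -0.1526, 0.1087]
ee_rot: [-2.672, -1.652, -0.0]
force: [-0.2, -0.0, -2.1]
width: 0.345
gripper_force: 29.9
```

```bash
python3 - <<'E'
from h import *
print(observe()["position"],observe()["force"])
im=save("wrist","w3.png"); s=get_image("side")
cv2.imwrite("pics/both2.png",np.hstack([cv2.resize(im,(400,300)),cv2.resize(s[230:405,270:470],None,fx=2,fy=2)[:300]])[:,:,::-1])
E
```

```text
[ 0.50685743 -0.15263248  0.10872141] [-0.19215351 -0.0297592  -2.14656283]
```

View pics/both2.png

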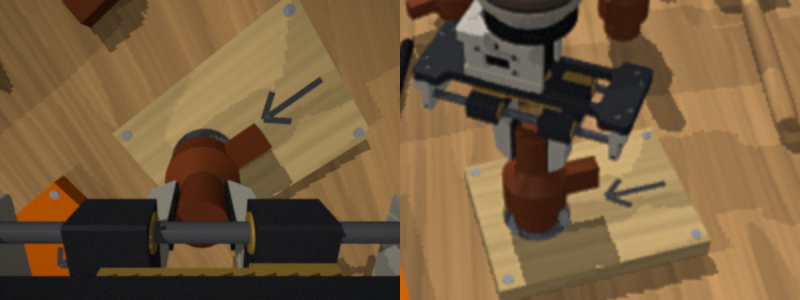

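It sits inside the recess with the tongue aimed at the arrow head. I'll touch down and check the force.

Request:
jog_arm([
  {"offset": [0, 0, 0.005], "twist": [0, 0, 0], "fingers": -1},
  {"offset": [0, 0, 0.008], "twist": [0, 0, 0], "fingers": -1},
  {"offset": [0, 0, 0.008], "twist": [0, 0, 0], "fingers": -1},
])

```text
clock: 9.43
position: [0.5069, -0.1527, 0.1076]
ee_rot: [2.672, 1.652, 0.0]
force: [-0.4, 0.5, -0.8]
width: 0.344
gripper_force: 29.9
```

Some of the weight has come off the wrist, so the foot is touching or nearly touching the floor. One more small step, then open and lift.

Request:
jog_arm([
  {"offset": [0, 0, 0.004], "twist": [0, 0, 0], "fingers": -1},
  {"offset": [0, 0, 0.004], "twist": [0, 0, 0], "fingers": -0.1},
  {"offset": [0, 0, 0.004], "twist": [0, 0, 0], "fingers": 0.4},
  {"offset": [0, 0, 0.004], "twist": [0, 0, 0], "fingers": 1},
  {"offset": [0, 0, 0.004], "twist": [0, 0, 0], "fingers": 1},
  {"offset": [0, 0, 0.004], "twist": [0, 0, 0], "fingers": 1},
  {"offset": [0, 0, -0.15], "twist": [0, 0, 0], "fingers": 1},
  {"offset": [0, 0, -0.4], "twist": [0, 0, 0], "fingers": 1},
  {"offset": [0, 0, -0.7], "twist": [0, 0, 0], "fingers": 1},
  {"offset": [0, 0, -0.9], "twist": [0, 0, 0], "fingers": 1},
  {"offset": [0, 0, -0.9], "twist": [0, 0, 0], "fingers": 1},
])

```text
clock: 10.8
position: [0.5081, -0.1531, 0.2447]
ee_rot: [2.67, 1.651, 0.006]
force: [-0.5, -0.1, -0.2]
width: 1.003
gripper_force: 0.0
```

```bash
python3 - <<'E'
from h import *
im=get_image("wrist"); s=get_image("side"); get_image("top")
cv2.imwrite("pics/both3.png",np.hstack([cv2.resize(im,(400,300)),cv2.resize(s[230:405,270:470],None,fx=2,fy=2)[:300]])[:,:,::-1])
f,cx,cy,p,M=cam("wrist")
for t in("plain_foot","short_foot"):
    print(t,[(round(d["conf"],2),np.round(np.array(d["at"])*[480,640]).tolist()) for d in landmark_of(t,"top")])
E
```

```text
plain_foot [(0.69, [188.0, 284.0])]
short_foot [(0.96, [287.0, 257.0])]
```

View pics/both3.png

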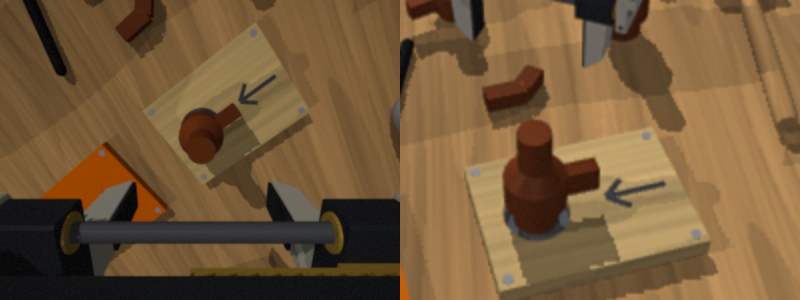

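The foot stands upright in the recess, its tongue pointing at the arrow head. The gripper is clear and the bystander feet haven't moved.

```bash
python3 -c "
from cell import *
print(sign_off())"
```

```text
the job is handed in; nothing more can be done
None
```

The tall foot with the tongue stands released and upright in the plywood jig's recess, its tongue pointing at the arrow head; the other two feet were not moved, and the job was handed in after about 11 s of the 34 s, with no verdict returned.

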